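# Twist the top parts tub off its stack

### The arm

A 6-joint arm with a two-finger parallel gripper is mounted at the origin on the work surface. World frame = base frame: x ahead of the robot, y to its left, z up, the work surface at z = 0. Lengths are in m, angles in rad, forces in N, time in s.
With the tool pointing down it reaches from about 0.375 to 0.9 m from the base axis. Payload 3.1 kg.
Tool frame: the origin (TCP) lies at the very end of the fingers, on their centre line; the grasp point (between the pads) lies 19 mm behind it; z points along the fingers, y is the line along which they close (so a half turn about z gives the same grasp; the last joint's range is limited). The gripper opens to 85 mm and grips with 20 to 120 N. Pads are 22 mm wide; open, the fingers measure 114 mm over their backs; the gripper's body (76 mm by 85 mm) begins 54 mm behind the grasp point. The pads swing forward as they close: fully open they stand 13 mm farther back than shut.
Start: joints at [1.109, 0.527, 1.433, -0, 1.181, -0.178], TCP at [0.175, 0.6, 0.231] pointing down, gripper open.
Joint ranges: [-3.08, 3.08], [-0.75, 2.2], [0.22, 2.44], [-1.43, 4.57], [0, 2.65], [-2.85, 2.85]. Speed limits (rad/s): [2.79, 2.79, 3.14, 3.14, 3.14, 3.14].

### API

Orientations are given as a rotation vector (axis times angle).
In Python, from workcell import manip, get_image, calibration gives the robot as it stands.
- The arm moves only by the tool step_arm, never from a script. Its arguments are lists of equal length, an entry for each row: "travel": the shift along the tool's x, y, z in mm, a list of three; "dr": the turn, a rotation vector about the tool's x, y, z in rad, a list of three. In form: {"travel": [[dx, dy, dz], ...], "dr": [[ax, ay, az], ...]}. A call has 1 to 12 rows; each row shifts and turns the commanded pose from where the row before left it, along the tool's axes as they then stand; what a row does not reach is not made up. A row lasts 1/10 s, in which the tool goes at most 50 mm and 8.59 degrees, less where a joint would pass 70% of its speed; a pose out of reach is approached as far as the arm can. A call with a gripper value outside its range is refused whole. "claw" is the finger opening in mm, from 0 to 85.4, set as the call begins (left out, the last holds). The fingers move at their own pace and stop on an object; the grip force is fixed at half the most. Time passes only in rows, so rows that do not move let the fingers close. It gives the time, the measured TCP pose, the force, the opening and the grip force at its end, in the units of the state.
- manip.get_obs(): the state, without advancing time (a new reading comes with each control period).
- get_image(name): name is "side" or "top"; returns (picture, depth): 384x512x3 uint8, red, green, blue; 384x512 float32, m along the optical axis (not along the pixel's ray), 0 where there is no reading.
- calibration(name): a dict with "intrinsics" (3x3 intrinsics, pixels), "T" (4x4, takes a point from camera to world coordinates). Camera axes: x right, y up, looking along -z (the intrinsics and any distortion apply to the point x, -y, -z); pixel columns grow to the right and rows downward; lengths in m; the calibration is good to about 2 mm. A picture is of the moment at which its call begins. calibration takes no time and is no camera call.
- manip.finish_job(): hands the job in; it is judged then, once.
The state is a dict: "time_s": time; "q": joint angles; "joint_velocities": joint speeds; "joint_torque": joint torques, N m; "ee_pos": TCP position; "ee_rot": TCP orientation; "contact_force": force on the tool from outside, world axes, zero at the start; "wrist_torque": the same for the moment, N m; "finger_gap": finger opening in m; "grasp_force": force on a finger pad.
Only numpy, scipy, OpenCV 4.12 (cv2) and the standard library are available. Lean on these libraries where they do the work, as an engineer would, in place of code of your own. Each camera call takes 0.05 s, during which the arm holds its last target. There are 200 camera calls.

### The job

Take the top tub off the three-high stack of white parts tubs: the tubs are twist-locked, so turn the top one about a sixth of a turn (either way) while easing it up, then lift it off. Stand it upright in the empty one of the two shallow metal trays, setting it down rather than dropping it, and leave the tub that already stands in the other tray alone.

Things in the scene. Friction and masses are not known exactly. Their poses are not given: they have to be found in the camera images.
- tub: Loose top tub of the stack: round open white plastic cup, black seal line at its shoulder, 70 mm high, 60 g. Upper 40 mm: round wall, 62 mm across, grip at any yaw. Below: foot 44 mm across, 30 mm high, sunk in the next tub; 2 lugs on its x sides sit under tabs there: pulled straight it rises only 2 mm; turned 40 to 140 deg either way from the start it lifts free. Origin: foot's underside, z up.
- stack: Rest of the stack, fixed to the bench: dark steel plate 100 x 100 x 12 mm with two clamped, nested white tubs 62 mm across. Origin: centre of the plate's underside, z up; its upper rim is at 122 mm; the top tub starts with its origin at 92 mm, its rim at 162 mm, its x axis within 5 deg of this x axis. A clamp post on the +x side reaches 61 mm out, 62 mm up.
- tray: The empty shallow aluminium tray, fixed to the bench, where the tub must go: 110 x 110 mm outside, 102 x 102 mm inside, walls 12 mm high, inner floor 4 mm above its origin. Origin: centre of the underside, z up, x and y along its sides.
- standing_tub: A tub of the same shape and size (loose, 160 g, brass disc inside) that already stands in a second tray like the empty one. Origin: centre of its foot's underside, z up. Leave it where it is.
Things that resemble listed ones, but are neither listed nor needed, are in the scene too. Leave any purple look-alike of the tub alone.

How it is judged:
On the way, in this order (a step that is already met when the one before it is completed fails the run):
1. the top tub is turned on the stack by at least 25 degrees while its foot is still inside the tub below (angle between the x axis of tub and the x axis of stack, either way round above 0.44 rad and horizontal distance between tub and stack below 0.012 m and z of tub in the frame of stack below 0.118 m), for 0.05 s.
2. the top tub is lifted clear of the stack (z of tub in the frame of stack above 0.124 m), for 0.05 s.
At the end, for the whole second after the job is handed in: The top tub stands upright (within 6 degrees) and at rest on the floor of the empty tray, anywhere inside its walls (its axis within 35 mm of the tray's centre along each side), and the tub in the other tray still stands within 15 mm of where it was (x of tub in the frame of tray between -0.035 and 0.035 m and y of tub in the frame of tray between -0.035 and 0.035 m and z of tub in the frame of tray below 0.008 m and angle between each of tub, standing_tub's own z axis and vertical below 0.1 rad and linear speed of tub below 0.02 m/s and angular speed of tub below 0.2 rad/s and distance of standing_tub from where it was at the start of the episode below 0.015 m); the robot touches nothing.
It fails at once if the tub is dropped: falling free of the fingers, faster than 0.35 m/s, more than 12 mm above the empty tray's floor, away from the stack (horizontal distance between tub and stack above 0.06 m and contact force between the fingers and tub below 0.05 N and linear speed of tub above 0.35 m/s and z of tub in the frame of tray above 0.017 m).
It fails at once if the tub in the other tray is pushed more than 15 mm or tipped by more than 15 degrees (distance of standing_tub from where it was at the start of the episode above 0.015 m or angle between standing_tub's own z axis and vertical above 0.26 rad).
It also fails if it takes over 38 s, if anything falls off the work surface, if the arm or the gripper's body presses on something with over 40 N, if the wrist force passes 120 N, or if a joint passes its speed limit or range.

## Working session

There is one attempt and no reset: what is moved stays moved. The work goes in short steps, Python scripts to look and compute and a tool call to move; the robot and the scene stay as the last step left them, time stands still between calls to the robot, and variables do not carry over. Pictures are saved under pics/ and viewed, at most 10 in all, crops included, and the job is handed in when it is done.

Besides the shell and the picture viewer there is one more tool, called after "Request:" as name(argument=value, ...), one argument or row to a line, values as JSON. step_arm: Moves the arm, as the interface text tells. Its arguments: {"type":"object","properties":{"travel":{"type":"array","items":{"type":"array","items":{"type":"number"}}},"dr":{"type":"array","items":{"type":"array","items":{"type":"number"}}},"claw":{"type":"number"}},"required":["travel","dr"]}

```bash
mkdir -p pics; cat > h.py <<'E'
import numpy as np, cv2
from workcell import manip, get_image, calibration
def grab(n,tag):
    im,d=get_image(n); np.savez(f'{tag}.npz',im=im,d=d); cv2.imwrite(f'pics/{tag}.png',im[:,:,::-1]); return im,d
def cloud(n,d):
    c=calibration(n);K=np.array(c['intrinsics']);T=np.array(c['T'])
    v,u=np.mgrid[:d.shape[0],:d.shape[1]]
    p=np.stack([(u-K[0,2])/K[0,0]*d,-(v-K[1,2])/K[1,1]*d,-d],-1)
    w=p@T[:3,:3].T+T[:3,3]; w[d==0]=np.nan; return w
E
python3 - <<'E'
from h import *
for n in('top','side'):
    im,d=grab(n,n+'0'); c=calibration(n); print(n,c)
a=cv2.imread('pics/top0.png');b=cv2.imread('pics/side0.png')
o=manip.get_obs();print(o['ee_pos'],o['ee_rot'],o['q'],o['time_s'])
E
```

```text
top {'intrinsics': array([[362.18779654,   0.        , 251.28674887],
       [  0.        , 362.18779654, 191.45379187],
       [  0.        ,   0.        ,   1.        ]]), 'T': array([[-0.01101244,  0.99633666, -0.08480558,  0.47426887],
       [-0.99983552, -0.00974937,  0.01529345,  0.00736683],
       [ 0.01441063,  0.08496005,  0.99628014,  0.91013377],
       [ 0.        ,  0.        ,  0.        ,  1.        ]])}
side {'intrinsics': array([[421.92289605,   0.        , 242.67267697],
       [  0.        , 421.92289605, 184.46392657],
       [  0.        ,   0.        ,   1.        ]]), 'T': array([[-0.92844738,  0.17110716, -0.32970865,  0.27757664],
       [-0.37138547, -0.44582273,  0.81444148,  0.65642008],
       [-0.00763485,  0.87861506,  0.47746966,  0.4898904 ],
       [ 0.        ,  0.        ,  0.        ,  1.        ]])}
[0.17468235 0.59941634 0.23043895] [-4.44186031e-01 -3.10942522e+00  2.90424850e-03] [ 1.10850034e+00  5.28352813e-01  1.43379003e+00 -1.40076060e-05
  1.18139393e+00 -1.78507626e-01] 0.1
```

View pics/top0.png

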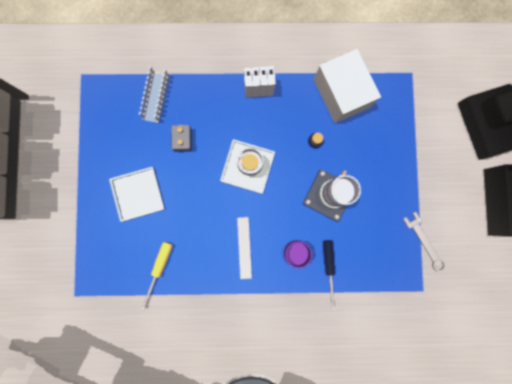

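View pics/side0.png

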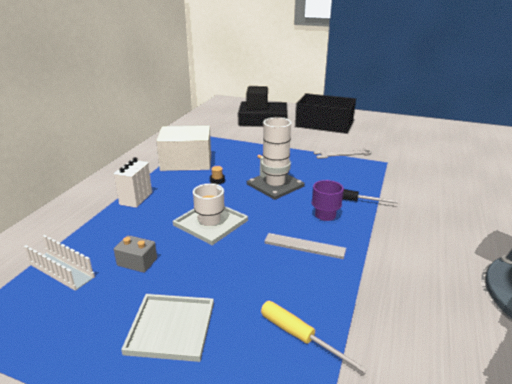

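The top view shows the stack at about (343,191), with its clamp post near (343,175). The standing tub is at (249,162), the empty tray at (136,194) and the purple decoy at (297,253). The side view agrees: stack at (277,150), empty tray at (170,325).

```bash
python3 - <<'E'
from h import *
def circ(P):
    return cv2.minEnclosingCircle(P[:,:2].astype(np.float32)*1000)
for n in('top','side'):
    d=np.load(n+'0.npz')['d']; w=cloud(n,d)
    if n=='top': boxes={'stack':(300,160,365,225),'stand':(235,145,266,180),'tray':(105,163,168,225),'box':(310,45,385,125)}
    else: boxes={'stack':(255,110,300,180),'stand':(190,180,228,228),'tray':(122,290,218,360),'box':(150,120,215,175)}
    for k,(a,b,c,e) in boxes.items():
        P=w[b:e,a:c].reshape(-1,3);P=P[~np.isnan(P).any(1)]
        z=P[:,2]; print(n,k,'zmax %.3f'%np.percentile(z,99.5),np.histogram(z,np.arange(-.01,.2,.01))[0])
        if k in('stack','stand'):
            for lo,hi in(((.152,.175),(.125,.15)) if k=='stack' else ((.064,.085),(.04,.06))):
                Q=P[(z>lo)&(z<hi)]
                Q=Q[np.linalg.norm(Q[:,:2]-np.median(Q[:,:2],0),axis=1)<.05]
                if len(Q)<5: continue
                A=np.c_[2*Q[:,:2],np.ones(len(Q))]; s=np.linalg.lstsq(A,(Q[:,:2]**2).sum(1),rcond=None)[0]
                print(k,lo,len(Q),'minenc',circ(Q),'LSQ',s[:2],np.sqrt(s[2]+s[:2]@s[:2]),Q.min(0),Q.max(0))
        if k=='tray':
            Q=P[(z>.002)&(z<.03)]; print('tray',cv2.minAreaRect(Q[:,:2].astype(np.float32)*1000))
    if n=='top':
        P=w[165:225,300:365].reshape(-1,3);P=P[~np.isnan(P).any(1)];Q=P[(P[:,2]>.007)&(P[:,2]<.018)];print('plate',cv2.minAreaRect(Q[:,:2].astype(np.float32)*1000))
im=cv2.imread('pics/top0.png');s=cv2.imread('pics/side0.png')
cv2.imwrite('pics/c1.png',np.hstack([cv2.resize(im[150:230,300:370],(400,457),interpolation=2),cv2.resize(s[105:205,235:325],(400,457),interpolation=2)]))
E
```

```text
top stack zmax 0.163 [ 643 1834  668    1    2    1   34   88   19   36   22   27   21  468
   62   76   79  126    0    0]
stack 0.152 185 minenc ((540.2869262695312, -200.76626586914062), 31.076725006103516) LSQ [ 0.54014144 -0.20021794] 0.029293458495404316 [ 0.50985031 -0.23123357  0.15214346] [ 0.57070969 -0.16984895  0.16532234]
stack 0.125 454 minenc ((539.9481201171875, -199.11727905273438), 30.7974796295166) LSQ [ 0.54046737 -0.20000416] 0.023115964323855494 [ 0.50944738 -0.22931018  0.12501355] [ 0.56849688 -0.16964693  0.14997537]
top stand zmax 0.076 [ 15 439  30   0 144  64 223  47 122   0   0   0   0   0   0   0   0   0
   0   0]
stand 0.064 155 minenc ((619.5279541015625, -2.9547951221466064), 31.030384063720703) LSQ [ 0.61897319 -0.00303196] 0.02872596923034413 [ 0.58866028 -0.03376864  0.06437757] [0.65051247 0.02713425 0.07683886]
stand 0.04 287 minenc ((618.0133666992188, -3.3618786334991455), 30.10025405883789) LSQ [ 0.61885557 -0.00417241] 0.018368013746480828 [ 0.58853634 -0.03036343  0.04001236] [0.64805308 0.02287033 0.0598787 ]
top tray zmax 0.014 [ 471 3163 
[... 1114 characters left out ...]
918590545654), 32.10627746582031) LSQ [ 0.62004782 -0.0019899 ] 0.028994959922691497 [ 0.58936557 -0.03433906  0.06406029] [0.65013079 0.02874373 0.07649356]
stand 0.04 385 minenc ((618.9247436523438, -2.420031785964966), 32.38534164428711) LSQ [ 0.61953922 -0.001448  ] 0.028604927018041286 [ 0.58956333 -0.0335193   0.04004309] [0.64891422 0.02940593 0.05999698]
side tray zmax 0.014 [  55 5810  820    0    0    0    0    0    0    0    0    0    0    0
    0    0    0    0    0    0]
tray ((561.7044677734375, 272.76263427734375), (163.87332153320312, 140.89195251464844), 21.307104110717773)
side box zmax 0.087 [207 976 183 195 211 184 193 190 200 799   0   0   0   0   0   0   0   0
   0   0]
```

View pics/c1.png

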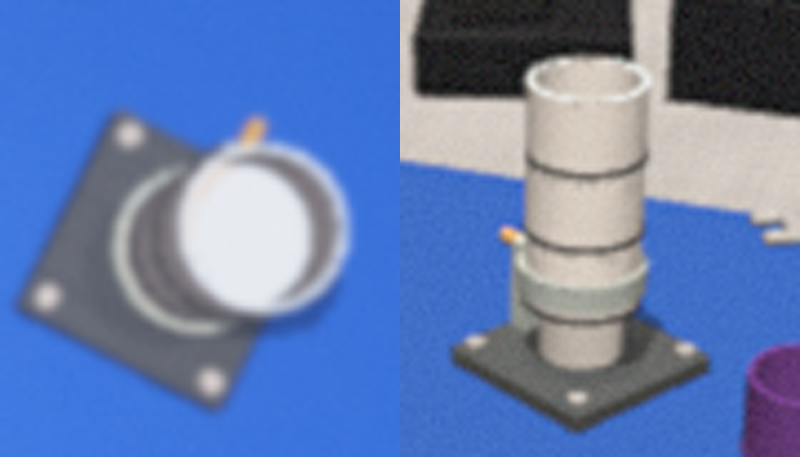

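```bash
cat >> h.py <<'E'
from scipy.spatial.transform import Rotation as R
def to(*p,p0=None):
    o=manip.get_obs(); M=R.from_rotvec(o['ee_rot']).as_matrix()
    return np.round(M.T@(np.array(p)-(o['ee_pos'] if p0 is None else np.array(p0)))*1000,1)
E
python3 - <<'E'
from h import *
for n,(a,b,c,e) in(('top',(100,158,172,228)),('side',(115,280,225,365))):
    z=np.load(n+'0.npz');w=cloud(n,z['d'])[b:e,a:c];im=z['im'][b:e,a:c].astype(int)
    m=(im[...,0]>110)&~np.isnan(w[...,0]);m=cv2.morphologyEx(m.astype(np.uint8),cv2.MORPH_OPEN,np.ones((3,3)))>0;P=w[m]
    print(n,cv2.minAreaRect(P[:,:2].astype(np.float32)*1000),np.median(P,0))
o=manip.get_obs();print(o['ee_pos'],o['q'])
print(to(.5,.2,.231),to(.5402,-.2001,.231,p0=(.5,.2,.231)))
E
```

```text
top ((549.0932006835938, 282.50360107421875), (116.7668228149414, 118.69526672363281), 15.750564575195312) [0.54788898 0.28125499 0.00430297]
side ((553.703125, 272.6392822265625), (116.73360443115234, 127.06315612792969), 15.650439262390137) [0.54924617 0.28221289 0.00482193]
[0.17468235 0.59941634 0.23043895] [ 1.10850034e+00  5.28352813e-01  1.43379003e+00 -1.40076060e-05
  1.18139393e+00 -1.78507626e-01]
[-4.241e+02 -2.924e+02 -1.000e-01] [-150.6 -372.8    0.7]
```

Request:
step_arm(
  travel=[
    [-20,-14,0],
    [-36,-25,0],
    [-40,-28,0],
    [-40,-28,0],
    [-40,-28,0],
    [-40,-28,0],
    [-40,-28,0],
    [-40,-28,0],
    [-40,-28,0],
    [-40,-28,0],
    [-32,-20,0],
    [-16,-9,0],
  ],
  dr=[
    [0,0,0],
    [0,0,0],
    [0,0,0],
    [0,0,0],
    [0,0,0],
    [0,0,0],
    [0,0,0],
    [0,0,0],
    [0,0,0],
    [0,0,0],
    [0,0,0],
    [0,0,0],
  ],
  claw=85,
)

```text
time_s: 1.3
ee_pos: [0.5023, 0.1983, 0.2311]
ee_rot: [0.45, 3.109, -0.001]
contact_force: [-0.5, 1.4, -0.5]
finger_gap: 0.0852
grasp_force: 0.0
```

Request:
step_arm(
  travel=[
    [-8,-20,0],
    [-16,-38,0],
    [-17,-42,0],
    [-17,-42,0],
    [-17,-42,0],
    [-17,-42,0],
    [-17,-42,0],
    [-17,-42,0],
    [-15,-38,0],
    [-8,-20,0],
    [0,0,0],
    [0,0,0],
  ],
  dr=[
    [0,0,0],
    [0,0,0],
    [0,0,0],
    [0,0,0],
    [0,0,0],
    [0,0,0],
    [0,0,0],
    [0,0,0],
    [0,0,0],
    [0,0,0],
    [0,0,0],
    [0,0,0],
  ],
)

```text
time_s: 2.5
ee_pos: [0.5397, -0.1931, 0.2307]
ee_rot: [-0.445, -3.108, -0.002]
contact_force: [0.0, 0.2, -0.5]
finger_gap: 0.0852
grasp_force: 0.0
```

```bash
python3 - <<'E'
from h import *
o=manip.get_obs();print(o['ee_pos'],o['ee_rot'],o['q'],o['time_s'],o['contact_force'],to(.5402,-.2001,.131))
E
```

```text
[ 0.53974083 -0.19312448  0.23074378] [-4.44718153e-01 -3.10825468e+00 -2.44493459e-03] [-5.38892832e-01  4.59143930e-01  1.56410377e+00  8.72600079e-04
  1.12049995e+00 -1.82584578e+00] 2.5 [ 0.03283399  0.19551634 -0.50587432] [-2.6 -6.7 99.7]
```

Request:
step_arm(
  travel=[
    [-2.5,-6.5,0],
    [0,0,10],
    [0,0,18],
    [0,0,18],
    [0,0,18],
    [0,0,15],
    [0,0,12],
    [0,0,8],
    [0,0,0],
  ],
  dr=[
    [0,0,0],
    [0,0,0],
    [0,0,0],
    [0,0,0],
    [0,0,0],
    [0,0,0],
    [0,0,0],
    [0,0,0],
    [0,0,0],
  ],
)

```text
time_s: 3.4
ee_pos: [0.5402, -0.2002, 0.1311]
ee_rot: [-0.443, -3.108, -0.002]
contact_force: [-1.0, -0.1, 0.0]
finger_gap: 0.0852
grasp_force: 0.0
```

Request:
step_arm(
  travel=[
    [0,0,0],
    [0,0,0],
    [0,0,0],
    [0,0,0],
    [0,0,0],
    [0,0,0],
    [0,0,0],
    [0,0,0],
  ],
  dr=[
    [0,0,0],
    [0,0,0],
    [0,0,0],
    [0,0,0],
    [0,0,0],
    [0,0,0],
    [0,0,0],
    [0,0,0],
  ],
  claw=50,
)

```text
time_s: 4.2
ee_pos: [0.5417, -0.2015, 0.1336]
ee_rot: [0.444, 3.108, -0.002]
contact_force: [-0.4, 0.5, 6.5]
finger_gap: 0.0598
grasp_force: 65.0
```

```bash
python3 - <<'E'
from h import *
o=manip.get_obs();print(o['ee_pos'],o['ee_rot'],o['q'],o['time_s'],o['contact_force'],o['wrist_torque'],o['finger_gap'],o['grasp_force'])
grab('side','side1')
im=cv2.imread('pics/side1.png');cv2.imwrite('pics/c2.png',cv2.resize(im[60:220,200:360],(560,560),interpolation=2))
E
```

```text
[ 0.54165812 -0.20146296  0.13356595] [ 4.44015231e-01  3.10751131e+00 -1.51778807e-03] [-5.49413162e-01  5.92987137e-01  1.64305980e+00  1.41081075e-04
  9.02849013e-01 -1.83644897e+00] 4.2 [-0.36123618  0.47466262  6.45913558] [0.05336736 0.04163833 0.05071232] 0.05981718467259195 64.99383203219622
```

View pics/c2.png

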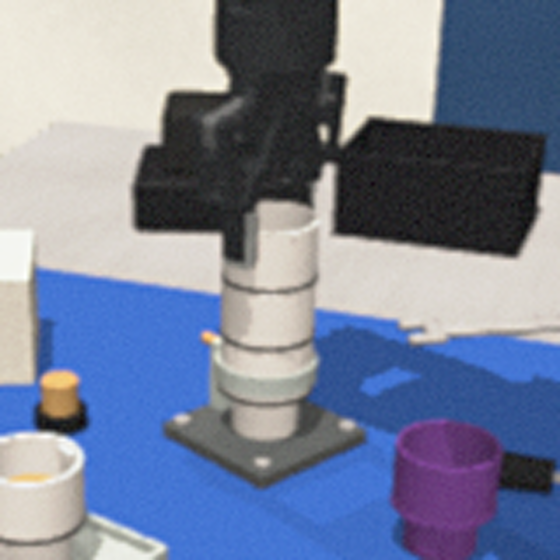

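The crop shows the fingers gripping the top tub's upper wall (240,235), clear of the lower tub. Now I'll turn it.

Request:
step_arm(
  travel=[
    [0,0,-1],
    [0,0,-1],
    [0,0,-0.3],
    [0,0,-0.3],
    [0,0,-0.3],
    [0,0,-0.3],
    [0,0,-0.3],
    [0,0,-0.3],
    [0,0,-0.3],
    [0,0,-0.3],
    [0,0,0],
    [0,0,0],
  ],
  dr=[
    [0,0,0.05],
    [0,0,0.1],
    [0,0,0.14],
    [0,0,0.14],
    [0,0,0.14],
    [0,0,0.14],
    [0,0,0.14],
    [0,0,0.14],
    [0,0,0.1],
    [0,0,0.05],
    [0,0,0],
    [0,0,0],
  ],
)

```text
time_s: 5.45
ee_pos: [0.5405, -0.201, 0.1365]
ee_rot: [-2.051, -2.379, 0.001]
contact_force: [-0.2, -1.1, -0.8]
finger_gap: 0.0593
grasp_force: 64.5
```

```bash
python3 - <<'E'
from h import *
o=manip.get_obs();print(o['ee_pos'],o['q'],o['time_s'],o['contact_force'],o['wrist_torque'],o['finger_gap'],o['grasp_force'])
E
```

```text
[ 0.54049921 -0.20103604  0.13647007] [-5.49592309e-01  5.88444479e-01  1.64166495e+00 -4.55320078e-04
  9.12079717e-01 -6.97536658e-01] 5.45 [-0.15908892 -1.05431714 -0.7823373 ] [-0.15074255  0.09624983  0.03431819] 0.05927335396141832 64.5459907874465
```

Request:
step_arm(
  travel=[
    [0,0,-2],
    [0,0,-4],
    [0,0,-6],
    [0,0,-8],
    [0,0,-10],
    [0,0,-10],
    [0,0,-10],
    [0,0,-10],
    [0,0,-8],
    [0,0,-4],
    [0,0,0],
  ],
  dr=[
    [0,0,0],
    [0,0,0],
    [0,0,0],
    [0,0,0],
    [0,0,0],
    [0,0,0],
    [0,0,0],
    [0,0,0],
    [0,0,0],
    [0,0,0],
    [0,0,0],
  ],
)

```text
time_s: 6.55
ee_pos: [0.5412, -0.2012, 0.2095]
ee_rot: [2.051, 2.378, 0.0]
contact_force: [0.8, -1.1, -0.0]
finger_gap: 0.0596
grasp_force: 64.6
```

```bash
python3 - <<'E'
from h import *
o=manip.get_obs();print(o['ee_pos'],o['q'],o['contact_force'],o['finger_gap'],o['grasp_force'])
print(to(.55,.282,.21))
im,d=grab('side','side2');cv2.imwrite('pics/c3.png',cv2.resize(cv2.imread('pics/side2.png')[40:220,180:360],(560,560),interpolation=2))
E
```

```text
[ 0.5411714  -0.20116465  0.20948776] [-5.49369531e-01  4.89099382e-01  1.57876098e+00  3.22171326e-05
  1.07229379e+00 -6.96393315e-01] [ 0.77520438 -1.06205147 -0.00130555] 0.05964397841195382 64.6321593504399
[476.7  79.5  -0.9]
```

View pics/c3.png

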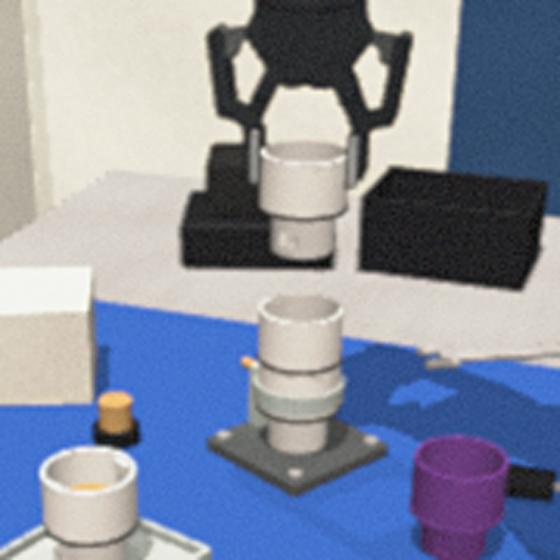

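The tub hangs upright between the fingers at (300,190), clear of the stack. Now I'll carry it to the tray.

Request:
step_arm(
  travel=[
    [18,3,0],
    [34,6,0],
    [44,7,0],
    [44,7,0],
    [44,7,0],
    [44,8,0],
    [44,8,0],
    [44,7,0],
    [44,7,0],
    [44,7,0],
    [38,7,0],
    [22,4,0],
  ],
  dr=[
    [0,0,0],
    [0,0,0],
    [0,0,0],
    [0,0,0],
    [0,0,0],
    [0,0,0],
    [0,0,0],
    [0,0,0],
    [0,0,0],
    [0,0,0],
    [0,0,0],
    [0,0,0],
  ],
)

```text
time_s: 7.8
ee_pos: [0.5481, 0.2735, 0.208]
ee_rot: [-2.047, -2.38, 0.001]
contact_force: [1.0, -0.7, -0.6]
finger_gap: 0.0594
grasp_force: 64.6
```

Request:
step_arm(
  travel=[
    [13,2,0],
    [0,0,0],
    [0,0,10],
    [0,0,20],
    [0,0,25],
    [0,0,25],
    [0,0,20],
    [0,0,15],
    [0,0,10],
    [0,0,5],
    [0,0,0],
    [0,0,0],
  ],
  dr=[
    [0,0,0],
    [0,0,0],
    [0,0,0],
    [0,0,0],
    [0,0,0],
    [0,0,0],
    [0,0,0],
    [0,0,0],
    [0,0,0],
    [0,0,0],
    [0,0,0],
    [0,0,0],
  ],
)

```text
time_s: 9.0
ee_pos: [0.5507, 0.2827, 0.0794]
ee_rot: [2.052, 2.378, 0.002]
contact_force: [-0.0, 0.2, 0.2]
finger_gap: 0.0594
grasp_force: 64.6
```

```bash
python3 - <<'E'
from h import *
o=manip.get_obs();print(o['ee_pos'],o['ee_rot'],o['q'],o['contact_force'],o['finger_gap'],o['grasp_force'])
im,d=grab('side','side3');w=cloud('side',d)
cv2.imwrite('pics/c4.png',cv2.resize(cv2.imread('pics/side3.png')[200:384,80:300],(660,552),interpolation=2))
E
```

```text
[0.55072235 0.28268578 0.07942838] [2.05184079e+00 2.37785435e+00 2.01053842e-03] [ 2.93962054e-01  7.15674953e-01  1.56491539e+00 -4.62592354e-05
  8.59464317e-01  1.47062553e-01] [-0.01647408  0.15488389  0.174595  ] 0.05939536049314075 64.61607865523547
```

View pics/c4.png

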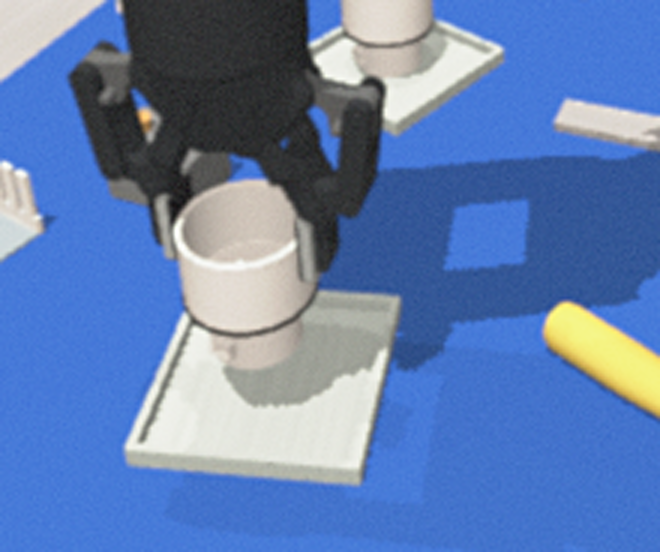

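The tub is upright over the empty tray, with its rim front at crop (240,265) and foot at (255,360). I'll get the foot height from the rim depth.

```bash
python3 - <<'E'
from h import *
z=np.load('side3.npz');w=cloud('side',z['d'])
for x in(150,155,160,165,170): print(x,[round(float(w[y,x,2]),4) for y in range(282,316,2)])
P=w[262:312,140:182].reshape(-1,3);P=P[(P[:,2]>.06)&(P[:,2]<.13)];print(np.histogram(P[:,2],np.arange(.06,.13,.004)),np.median(P,0))
E
```

```text
150 [0.0775, 0.0735, 0.0723, 0.1082, 0.1061, 0.1012, 0.0991, 0.0951, 0.0915, 0.0878, 0.0838, 0.0799, 0.0769, 0.0716, 0.0698, 0.0558, 0.0571]
155 [0.073, 0.0729, 0.0716, 0.1079, 0.107, 0.103, 0.0987, 0.095, 0.0934, 0.0874, 0.0857, 0.0836, 0.0782, 0.0736, 0.0706, 0.0575, 0.0563]
160 [0.071, 0.0721, 0.0728, 0.1092, 0.1067, 0.1026, 0.0996, 0.0957, 0.0919, 0.0897, 0.0861, 0.0831, 0.0781, 0.0752, 0.0713, 0.0581, 0.0554]
165 [0.0719, 0.0719, 0.0714, 0.1069, 0.104, 0.1016, 0.0991, 0.0955, 0.0912, 0.0893, 0.0834, 0.0811, 0.0781, 0.073, 0.0696, 0.0585, 0.0544]
170 [0.0711, 0.0728, 0.1083, 0.1058, 0.1019, 0.0993, 0.0953, 0.0924, 0.089, 0.0869, nan, 0.0792, 0.0752, 0.072, 0.0703, 0.0559, 0.0513]
(array([  0,   3, 144, 222, 163, 159, 164, 166, 177, 184, 178, 207,  86,
        19,  15,  10,   4]), array([0.06 , 0.064, 0.068, 0.072, 0.076, 0.08 , 0.084, 0.088, 0.092,
       0.096, 0.1  , 0.104, 0.108, 0.112, 0.116, 0.12 , 0.124, 0.128])) [0.55255299 0.28896274 0.09045749]
```

Request:
step_arm(
  travel=[
    [0,0,5],
    [0,0,8],
    [0,0,8],
    [0,0,5],
    [0,0,3],
    [0,0,2],
    [0,0,1],
    [0,0,1],
    [0,0,1],
    [0,0,0],
  ],
  dr=[
    [0,0,0],
    [0,0,0],
    [0,0,0],
    [0,0,0],
    [0,0,0],
    [0,0,0],
    [0,0,0],
    [0,0,0],
    [0,0,0],
    [0,0,0],
  ],
)

```text
time_s: 10.05
ee_pos: [0.5503, 0.2827, 0.0456]
ee_rot: [2.052, 2.378, 0.001]
contact_force: [-0.8, -1.1, 4.1]
finger_gap: 0.0591
grasp_force: 65.1
```

Request:
step_arm(
  travel=[
    [0,0,0.5],
    [0,0,0.5],
    [0,0,0],
  ],
  dr=[
    [0,0,0],
    [0,0,0],
    [0,0,0],
  ],
)

```text
time_s: 10.35
ee_pos: [0.5503, 0.2827, 0.0455]
ee_rot: [2.052, 2.378, 0.001]
contact_force: [-2.9, -1.0, 8.9]
finger_gap: 0.0596
grasp_force: 65.8
```

Contact with the floor, pressing at 9 N. I'll open the fingers gently in steps, since one jaw can drag the tub.

Request:
step_arm(
  travel=[
    [0,0,0],
    [0,0,0],
    [0,0,0],
  ],
  dr=[
    [0,0,0],
    [0,0,0],
    [0,0,0],
  ],
  claw=66,
)

```text
time_s: 10.65
ee_pos: [0.5501, 0.2825, 0.0435]
ee_rot: [-2.052, -2.378, 0.0]
contact_force: [-0.3, 0.1, 0.7]
finger_gap: 0.0661
grasp_force: 0.0
```

Request:
step_arm(
  travel=[
    [0,0,0],
    [0,0,0],
    [0,0,0],
    [0,0,0],
    [0,0,0],
  ],
  dr=[
    [0,0,0],
    [0,0,0],
    [0,0,0],
    [0,0,0],
    [0,0,0],
  ],
  claw=84,
)

```text
time_s: 11.15
ee_pos: [0.5501, 0.2826, 0.0437]
ee_rot: [2.052, 2.379, -0.0]
contact_force: [1.0, 0.2, -0.6]
finger_gap: 0.0841
grasp_force: 0.0
```

Request:
step_arm(
  travel=[
    [0,0,-5],
    [0,0,-12],
    [0,0,-20],
    [0,0,-25],
    [0,0,-25],
    [0,0,-25],
    [0,0,-20],
    [0,0,-10],
    [0,0,0],
    [0,0,0],
  ],
  dr=[
    [0,0,0],
    [0,0,0],
    [0,0,0],
    [0,0,0],
    [0,0,0],
    [0,0,0],
    [0,0,0],
    [0,0,0],
    [0,0,0],
    [0,0,0],
  ],
)

```text
time_s: 12.15
ee_pos: [0.5496, 0.2824, 0.1854]
ee_rot: [-2.052, -2.378, 0.001]
contact_force: [1.3, 0.7, -0.5]
finger_gap: 0.0843
grasp_force: 0.0
```

```bash
python3 - <<'E'
from h import *
im,d=grab('side','side4');w=cloud('side',d)
P=w[270:345,120:220].reshape(-1,3);Q=P[(P[:,2]>.06)&(P[:,2]<.085)];A=np.c_[2*Q[:,:2],np.ones(len(Q))];print(len(Q),np.linalg.lstsq(A,(Q[:,:2]**2).sum(1),rcond=None)[0][:2],np.percentile(Q[:,2],97))
print(manip.get_obs()['time_s'],manip.get_obs()['contact_force'])
E
```

```text
835 [0.55043019 0.28396046] 0.07495699695329482
12.2 [-0.48823425 -0.09915623 -0.14883803]
```

View pics/side4.png

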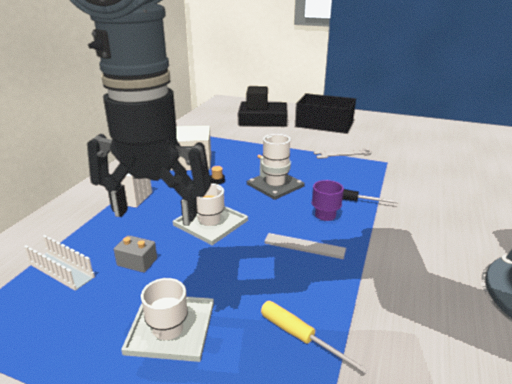

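The tub stands upright in the empty tray at (165,310), with its rim at 75 mm and its axis centred to within about 2 mm. The standing tub at (209,205) is untouched and the gripper is clear.

```bash
python3 -c "
from workcell import manip
print(manip.finish_job())"
```

```text
the job is handed in; nothing more can be done
None
```

I turned the top tub about 65° and lifted it off, then set it upright near the centre of the empty tray; the job is handed in at about 12 s, but the hand-in call gave no verdict.

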